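# Clamp a jar of fittings and unscrew its tight cap

## Task

Brace the jar of fittings by turning the stand's clamp knob clockwise until the pad grips it firmly, then unscrew the tight cap anticlockwise just until its threads let go, without letting the jar turn or lift. Raise the cap level, straight above the open jar, a few centimetres clear of the rim, and finish while holding it there in the gripper, with the jar still clamped; leave the bottle, tin, wrench and tray alone.

Things in the scene. Friction and masses are not known exactly. Their poses are not given: they have to be found in the camera images.
- stand_seat (a point): Clamp stand fixed to the bench: dark steel plate 110 x 300 x 12 mm, pale V block (top 62 mm above the bench) at its +y end, grey knob pedestal (top 45 mm) at its -y end. This point: on the plate's top, where the jar stands, between the V block (+y side) and clamp pad (-y side). Axes: y along the plate, z up. The knob's axis is 145 mm from here along -y.
- knob_grip (a point): Grip point of the black clamp knob, on its vertical axis, 74 mm above the bench. A 48 mm disc (45 to 53 mm above the bench) bears an upright bar 46 mm long, 14 mm thick, 53 to 87 mm above the bench: pinch the bar across its thickness from above. This frame turns with the knob: x along the bar, y across it, z up.
- clamp_knob (a joint): Turn of the knob, rad; grows clockwise seen from above. Starts between 0 and 0.25 (loose), hard stop at 1.4. Moves the pad 5 mm per rad; from about 0.7 the jar is against the V block and the sprung pad presses some 50 N more per rad (about 25 N at 1.2, firm). Friction 0.2 N m, stays where left; about 0.4 N m turns it at full pressure.
- clamp_pad: Rubber-faced pad that the knob drives along the stand's +y against the jar; origin at the centre of its 40 x 36 mm front face, 35 mm above the bench.
- jar: Clear glass jar holding brass fittings, about 0.45 kg, loose on the stand until clamped; body 64 mm across up to 70 mm above its base, shoulder, then a 41 mm neck, rim 108 mm above its base. Origin at the centre of its underside, 12 mm above the bench; z up; any yaw.
- jar_rim (a point): Centre of the jar's mouth at the rim, 108 mm above the jar's base, 120 mm above the bench.
- jar_side (a point): Point on the side of the jar's body, 32 mm from its axis along the jar's x, 40 mm above its base: shows whether the jar turns.
- cap: Round plain steel cap, 64 mm across (16 flats), 26.5 mm high, 0.07 kg, three inner lugs under short thread ramps, pushed up by a sprung seal. Origin at the centre of its lower edge, z up; its x agrees with the jar's x when shut. Turning anticlockwise from above it rises 3 mm and comes free at 1.05 rad; lift it between 1.1 and 1.7 rad (then the lugs meet a stop). Takes about 0.5 N m.
- cap_mid (a point): Centre of the cap, half-way up (13 mm above its lower edge); when shut 116 mm above the bench; cap top then 129 mm above the bench. The fingers may reach down to 90 mm above the bench beside it (jar shoulder below).
- cap_edge (a point): Centre of the cap's lower edge; 17.5 mm below the rim when shut.
- cap_mark (a point): Point on the cap's lower edge, 30 mm from its axis along the cap's x: shows how far the cap is turned.
- oil_bottle: Bystander: white plastic bottle, 60 mm across, 150 mm high, standing; origin under its base.
- tin: Bystander: bare metal tin, 76 mm across, 90 mm high, standing; origin under its base.
- wrench: Bystander: steel wrench lying flat on the bench.
- parts_tray: Bystander: grey plastic tray 120 x 160 x 45 mm; origin under its base.
Mind the look-alikes: they are no part of the job. What is shaped like the jar but blue or green is not meant.

How it is judged:
On the way, in this order (a step that is already met when the one before it is completed fails the run):
1. the clamp pad presses the jar with more than 12 N while the cap is still shut (contact force between clamp_pad and jar above 12 N and angle between the x axis of cap and the x axis of jar, either way round below 0.3 rad), for 0.2 s.
2. with the jar still clamped, the cap is turned loose by more than 0.9 rad, still sitting on the jar (contact force between clamp_pad and jar above 6 N and angle between the x axis of cap and the x axis of jar, either way round above 0.9 rad and z of cap_edge in the frame of jar_rim below 0 m), for 0.1 s.
At the end, for the whole second after the job is handed in: The fingers hold the cap, touching nothing of the jar, its lower edge 5 to 90 mm above the jar's rim, within 25 mm of straight above it, level within 0.2 rad and at rest; the jar stands upright, not turned or shifted by more than 25 mm at its side, still pressed by the pad with more than 6 N (contact force between the fingers and cap above 1 N and contact force between cap and jar below 0.1 N and z of cap_edge in the frame of jar_rim between 0.005 and 0.09 m and horizontal distance between cap_edge and jar_rim below 0.025 m and angle between cap's own z axis and vertical below 0.2 rad and linear speed of cap below 0.03 m/s and contact force between clamp_pad and jar above 6 N and angle between jar's own z axis and vertical below 0.08 rad and distance of jar_side from where it was at the start of the episode below 0.025 m); the arm keeps its last pose, push and grip.
It fails at once if the cap is screwed on past the stop under the next threads (over 1.98 rad) instead of being lifted off (x of cap_mark in the frame of jar below -0.012 m and z of cap_edge in the frame of jar_rim below 0 m).
It fails at once if the jar is turned, shifted or lifted by more than 25 mm at its side (distance of jar_side from where it was at the start of the episode above 0.025 m).
It fails at once if the jar is tipped by more than 0.2 rad (angle between jar's own z axis and vertical above 0.2 rad).
It fails at once if a bystander is moved by more than 30 mm or the bottle or tin tipped over (distance of any of oil_bottle, tin, wrench, parts_tray from where it was at the start of the episode above 0.03 m or angle between any of oil_bottle, tin's own z axis and vertical above 0.4 rad).
It also fails if it takes over 51 s, if anything falls off the work surface, if the arm or the gripper's body presses on something with over 40 N, if the wrist force passes 120 N, or if a joint passes its speed limit or range.

## Robot

A 6-joint arm with a two-finger parallel gripper is mounted at the origin on the work surface. World frame = base frame: x ahead of the robot, y to its left, z up, the work surface at z = 0. Lengths are in m, angles in rad, forces in N, time in s.
With the tool pointing down it reaches from about 0.225 to 0.725 m from the base axis. Payload 3.1 kg.
Tool frame: the origin (TCP) lies on the centre line of the jaws, within the pads' length; the fingertips stand 17 mm ahead of it and the grasp point (between the pads) lies 2 mm behind it; z points along the fingers, x is the direction in which the jaws open and shut, and the axes are right-handed (so a half turn about z gives the same grasp; the last joint's range is limited). The gripper opens to 85 mm and grips with 20 to 120 N. Pads are 22 mm wide; open, the fingers measure 114 mm over their backs; the gripper's body (76 mm by 85 mm) begins 54 mm behind the grasp point. The pads swing forward as they close: fully open they stand 13 mm farther back than shut.
Start: joints at [-1.37, 0.048, 0.099, 1.622, 0, 1.443], TCP at [0.17, -0.497, 0.248] pointing down, gripper open.
Joint ranges: [-2.91, 2.91], [-0.99, 1.94], [-1.21, 1.42], [-2.12, 2.29], [-1.49, 1.47], [-3.14, 3.14]. Speed limits (rad/s): [2.79, 2.79, 3.14, 3.14, 3.14, 3.14].

## Interface

Orientations are given as a rotation vector (axis times angle).
In Python, from bench import bot gives the robot as it stands.
- The arm moves only by the tool send_rows, never from a script. Its argument "moves" is a list of rows, each a list of 2 entries, a list of its own where there are three numbers: the shift along the tool's x, y, z scaled (see below), then the turn, a rotation vector about the tool's x, y, z scaled (see below). In form: [[[tx, ty, tz], [wx, wy, wz]], ...]. A call has 1 to 20 rows; each row is the pose to reach, as a shift and turn from the pose commanded when the call began, along the tool's axes at that moment; what a row does not reach only later rows make up. The controller multiplies each number of a shift by 0.1 m and each number of a turn by 60 degrees. A row lasts 1/10 s, in which the tool goes at most 50 mm and 8.59 degrees, less where a joint would pass 70% of its speed; a pose out of reach is approached as far as the arm can. A call with a number of a shift or a turn outside -1 to 1 is refused whole. A call with a gripper value outside its range is refused whole. "hand" is the opening, from 0 (shut) to 1 (fully open), set as the call begins (left out, the last holds). The fingers move at their own pace and stop on an object; "squeeze" is the grip in N (left out, the last holds). Time passes only in rows, so rows that repeat a pose let the fingers close. It gives the time, the measured TCP pose, the force and the opening at its end, in the units of the state.
- bot.state(): the state, without advancing time (a new reading comes with each control period).
- bot.snapshot(name): name is "scene" or "top"; returns a dict with "frame" (420x560x3 uint8, blue, green, red), "range_z" (420x560 float32, m along the optical axis (not along the pixel's ray), 0 where there is no reading), "K" (3x3 intrinsics, pixels), "pose" (4x4, takes a point from camera to world coordinates). Camera axes: x right, y down, z forward; pixel columns grow to the right and rows downward; lengths in m; the calibration is good to about 2 mm. A picture is of the moment at which its call begins.
- bot.sign_off(): hands the job in, once; it reports no verdict.
Trained networks look in a picture, given as the dict that the camera call returned (one of the last four; its "shot" number tells which), for a name from the list of things; names that differ only in an ending like _2 or _b are one class to them, and where a whole thing is asked for, a point or a joint stands for the part that bears it (a point fixed in the world has none). Each returns a list of dicts, best first, with "score" (0 to 1); they miss things now and then, are a little off and sometimes report something else, mostly with a low value. They report only what shows in the picture. A call takes as long as a camera call. They do not tell look-alikes from the thing itself.
- bot.boxes_of(picture, thing): "at" ([x, y, z] in m, in the coordinates of the camera as it stood for that picture, good to about 4 mm: the middle of the surface that is visible of it).
- bot.mark_of(picture, thing): "at" ([x, y, z] in m, in the coordinates of the camera as it stood for that picture, good to about 4 mm: a listed point, or the origin of a listed thing).
The state is a dict: "t": time; "qpos": joint angles; "qd": joint speeds; "tau": joint torques, N m; "tcp_pos": TCP position; "tcp_rot": TCP orientation; "wrist_force": force on the tool from outside, world axes, zero at the start; "wrist_torque": the same for the moment, N m; "finger_gap": finger opening in m.
Only numpy, scipy, OpenCV 4.12 (cv2) and the standard library are available. Lean on these libraries where they do the work, as an engineer would, in place of code of your own. Each camera call takes 0.05 s, during which the arm holds its last target. There are 200 camera calls.

## Working session

There is one attempt and no reset: what is moved stays moved. The work goes in short steps, Python scripts to look and compute and a tool call to move; the robot and the scene stay as the last step left them, time stands still between calls to the robot, and variables do not carry over. Pictures are saved under pics/ and viewed, about 8 in all and at most 12, crops included, and the job is handed in when it is done.

Besides the shell and the picture viewer there is one more tool, called as name(argument=value, ...) on one line, values as JSON. send_rows: Moves the arm, as the interface text tells. Shifts and turns lie within -1 to 1; 1 stands for 0.1 m of shift or 60 degrees of turn. Its arguments: {"type":"object","properties":{"moves":{"type":"array","items":{"type":"array"}},"hand":{"type":"number"},"squeeze":{"type":"number"}},"required":["moves"]}

```bash
mkdir -p pics
cat > h.py <<'E'
import numpy as np, cv2
from bench import bot
from scipy.spatial.transform import Rotation as R
def w(p,a): return (p["pose"]@np.r_[a,1])[:3]
def pix(p,x):
    c=np.linalg.inv(p["pose"])@np.r_[x,1]; u=p["K"]@c[:3]; return (u[:2]/u[2]).round().astype(int)
E
python3 - <<'E'
from h import *
ims=[]
for n in ("scene","top"):
    p=bot.snapshot(n); cv2.imwrite(f"pics/{n}0.png",p["frame"])
    np.savez(f"{n}0.npz",**{k:p[k] for k in("frame","range_z","K","pose")})
    for t in ("stand_seat","knob_grip","jar","jar_rim","jar_side","cap_mid","cap_mark","clamp_pad","oil_bottle","tin","wrench","parts_tray"):
        for d in bot.mark_of(p,t)[:3]:
            x=w(p,d["at"]); print(n,t,round(d["score"],2),x.round(3),pix(p,x))
print({k:np.round(v,3) for k,v in bot.state().items()})
E
```

```text
scene stand_seat 0.75 [0.514 0.175 0.014] [342 255]
scene stand_seat 0.39 [ 0.62  -0.405  0.006] [172 179]
scene knob_grip 0.62 [0.503 0.03  0.073] [305 213]
scene jar 0.96 [0.637 0.209 0.003] [325 293]
scene jar 0.93 [0.374 0.147 0.003] [361 223]
scene jar 0.63 [0.515 0.178 0.016] [343 255]
scene jar_rim 0.82 [0.379 0.147 0.111] [366 199]
scene jar_rim 0.75 [0.635 0.213 0.107] [331 271]
scene jar_side 0.86 [0.628 0.179 0.04 ] [320 277]
scene jar_side 0.71 [0.428 0.375 0.002] [420 277]
scene jar_side 0.65 [0.481 0.185 0.05 ] [354 242]
scene cap_mid 0.95 [0.512 0.177 0.117] [348 232]
scene cap_mid 0.36 [0.482 0.187 0.105] [357 230]
scene cap_mid 0.29 [0.508 0.146 0.036] [336 243]
scene cap_mark 0.72 [0.484 0.189 0.105] [357 231]
scene cap_mark 0.3 [0.512 0.173 0.127] [347 229]
scene clamp_pad 0.49 [0.508 0.141 0.035] [334 243]
scene oil_bottle 0.77 [0.431 0.373 0.004] [419 277]
scene oil_bottle 0.17 [0.512 0.173 0.123] [347 230]
scene tin 0.95 [ 0.621 -0.405  0.003] [172 180]
scene tin 0.41 [0.514 0.179 0.014] [344 256]
scene wrench 0.81 [ 0.765 -0.064  0.004] [218 268]
scene wrench 0
[... 763 characters left out ...]
.46 [0.512 0.144 0.037] [227 229]
top oil_bottle 0.8 [0.421 0.375 0.002] [150 259]
top tin 0.77 [ 0.626 -0.407  0.002] [416 194]
top wrench 0.91 [ 0.76  -0.063 -0.002] [300 148]
top parts_tray 0.97 [ 0.395 -0.481 -0.   ] [441 273]
{'t': np.float64(1.3), 'qpos': array([-1.37 ,  0.048,  0.099,  1.622, -0.   ,  1.443]), 'qd': array([-0.001,  0.   , -0.   ,  0.   , -0.   ,  0.001]), 'tau': array([ 0.0000e+00, -3.3865e+01,  3.2015e+01,  1.0000e-03, -0.0000e+00,
       -0.0000e+00]), 'tcp_pos': array([ 0.17 , -0.497,  0.248]), 'tcp_rot': array([-2.555,  1.828,  0.   ]), 'wrist_force': array([ 0.674,  0.32 , -0.143]), 'wrist_torque': array([ 0.027, -0.024, -0.035]), 'finger_gap': np.float64(0.086)}
```

View pics/scene0.png

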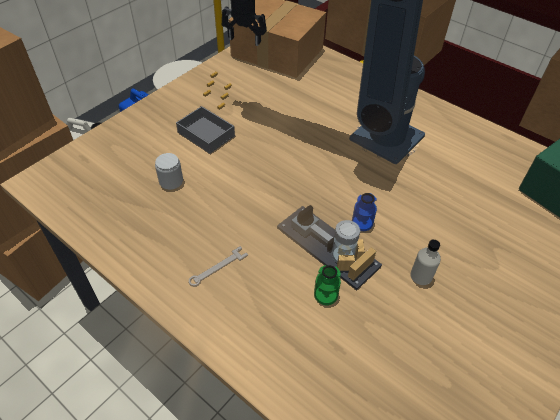

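View pics/top0.png

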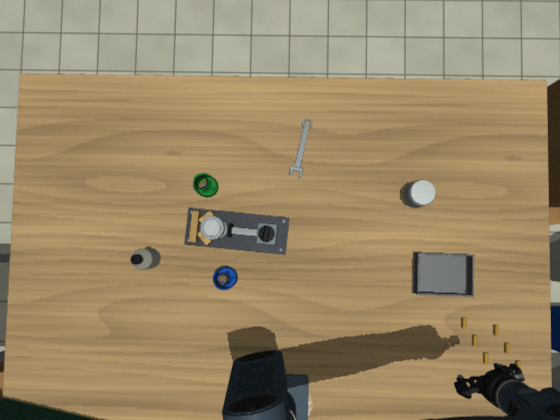

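Run:
```python
from h import *
out=[]
for n in ("scene","top"):
    p=dict(np.load(f"{n}0.npz")); Z=p["range_z"]; v,u=np.indices(Z.shape)
    C=np.stack([(u-p["K"][0,2])/p["K"][0,0]*Z,(v-p["K"][1,2])/p["K"][1,1]*Z,Z],-1)
    W=C@p["pose"][:3,:3].T+p["pose"][:3,3]
    def sel(c,r,lo,hi): 
        m=(np.hypot(W[...,0]-c[0],W[...,1]-c[1])<r)&(W[...,2]>lo)&(W[...,2]<hi)&(Z>0); return W[m]
    b=sel((.503,.03),.035,.079,.1); q=b[:,:2]-b[:,:2].mean(0); ev,V=np.linalg.eigh(q.T@q/len(q))
    mid=(b[:,:2].max(0)+b[:,:2].min(0))/2
    print(n,"bar",len(b),b.mean(0).round(4),mid.round(4),np.sqrt(ev).round(4),V[:,1].round(3),np.degrees(np.arctan2(V[1,1],V[0,1])))
    d=sel((.503,.03),.05,.038,.06);print("disc",len(d),d.mean(0).round(4),d.min(0).round(3),d.max(0).round(3))
    c=sel((.512,.175),.05,.122,.14); print("cap",len(c),((c.max(0)+c.min(0))/2).round(4),c.mean(0).round(4))
    cx=(300,215) if n=="scene" else (240,230)
    k=p["frame"][cx[1]-35:cx[1]+55 if n=="scene" else cx[1]+35,cx[0]-65:cx[0]+75]; out.append(cv2.resize(k,None,fx=5,fy=5,interpolation=cv2.INTER_CUBIC)[:350,:700])
    print("knob px",pix(p,[.503,.03,.087]))
cv2.imwrite("pics/c1.png",out[1]);
```

```text
scene bar 83 [0.5055 0.0331 0.087 ] [0.5041 0.0325] [0.004  0.0142] [-0.992  0.127] 172.7035080236361
disc 296 [0.5122 0.0435 0.0483] [0.472 0.002 0.038] [0.536 0.079 0.06 ]
cap 426 [0.516  0.1766 0.13  ] [0.5184 0.1776 0.1305]
knob px [305 210]
top bar 79 [0.502  0.0307 0.0863] [0.5022 0.0301] [0.004 0.013] [-0.992  0.125] 172.80287727168798
disc 357 [0.5018 0.0356 0.047 ] [0.47  0.003 0.038] [0.533 0.079 0.06 ]
cap 433 [0.5134 0.1765 0.1295] [0.5134 0.1748 0.1292]
knob px [266 232]
```

View pics/c1.png

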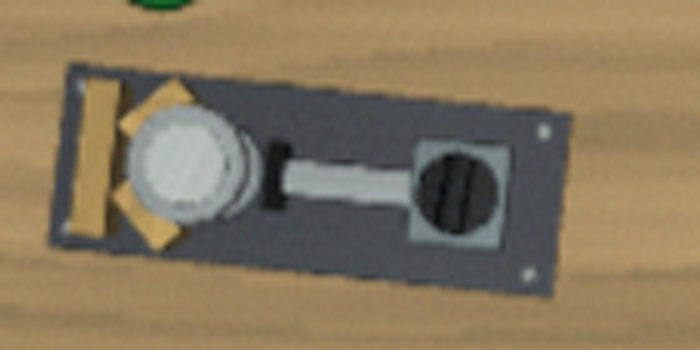

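```bash
cat >> h.py <<'E'
def plan(pos,yaw):
    """calls (shift,turn in units) to bring the tool down-pointing to pos with jaw axis at yaw deg"""
    s=bot.state(); p=np.array(s["tcp_pos"]); r=R.from_rotvec(s["tcp_rot"])
    y=np.radians(yaw); g=R.from_matrix(np.array([[np.cos(y),np.sin(y),0],[np.sin(y),-np.cos(y),0],[0,0,-1]]))
    print("t",s["t"],"now",p.round(4),"q1,q6",np.round([s["qpos"][0],s["qpos"][5]],2),"F",np.round(s["wrist_force"],1),"M",np.round(s["wrist_torque"],2),"gap",round(float(s["finger_gap"]),4))
    for i in range(9):
        d=r.inv().apply(np.array(pos)-p)/.1; wv=(r.inv()*g).as_rotvec()/(np.pi/3)
        d=(d/max(1,abs(d).max())).round(3); wv=(wv/max(1,abs(wv).max())).round(3)
        if abs(d).max()<.005 and abs(wv).max()<.005: break
        print([d.tolist(),wv.tolist()]); p=p+r.apply(d*.1); r=r*R.from_rotvec(wv*np.pi/3)
E
python3 -c "
from h import *
plan([.503,.031,.16],82.75)"
```

```text
t 1.3 now [ 0.1695 -0.4969  0.2483] q1,q6 [-1.37  1.44] F [ 0.7  0.3 -0.1] M [ 0.03 -0.02 -0.04] gap 0.0856
[[-0.806, -1.0, 0.182], [-0.0, 0.0, -1.0]]
[[0.386, -1.0, 0.152], [-0.0, -0.0, -1.0]]
[[1.0, -0.156, 0.143], [-0.0, -0.0, -0.565]]
[[1.0, 0.467, 0.156], [-0.0, -0.0, -0.0]]
[[1.0, 0.467, 0.156], [-0.0, -0.0, -0.0]]
[[0.606, 0.282, 0.094], [-0.0, -0.0, -0.0]]
```

send_rows(moves=[[[-0.806,-1.0,0.182],[0,0,-1.0]],[[-0.806,-1.0,0.182],[0,0,-1.0]],[[-0.806,-1.0,0.182],[0,0,-1.0]],[[-0.806,-1.0,0.182],[0,0,-1.0]],[[-0.806,-1.0,0.182],[0,0,-1.0]],[[-0.806,-1.0,0.182],[0,0,-1.0]],[[-0.806,-1.0,0.182],[0,0,-1.0]],[[-0.806,-1.0,0.182],[0,0,-1.0]]], hand=0.6)

```text
t: 2.1
tcp_pos: [0.2382, -0.3883, 0.2302]
tcp_rot: [3.126, -0.306, 0.0]
wrist_force: [0.0, -0.7, -0.1]
finger_gap: 0.0512
```

send_rows(moves=[[[0.386,-1.0,0.152],[0,0,-1.0]],[[0.386,-1.0,0.152],[0,0,-1.0]],[[0.386,-1.0,0.152],[0,0,-1.0]],[[0.386,-1.0,0.152],[0,0,-1.0]],[[0.386,-1.0,0.152],[0,0,-1.0]],[[0.386,-1.0,0.152],[0,0,-1.0]],[[0.386,-1.0,0.152],[0,0,-1.0]],[[0.386,-1.0,0.152],[0,0,-1.0]]])

```text
t: 2.9
tcp_pos: [0.2954, -0.2977, 0.215]
tcp_rot: [2.862, 1.294, 0.0]
wrist_force: [-0.6, 0.3, 0.1]
finger_gap: 0.0514
```

send_rows(moves=[[[1.0,-0.156,0.143],[0,0,-0.565]],[[1.0,-0.156,0.143],[0,0,-0.565]],[[1.0,-0.156,0.143],[0,0,-0.565]],[[1.0,-0.156,0.143],[0,0,-0.565]],[[1.0,-0.156,0.143],[0,0,-0.565]]])

```text
t: 3.4
tcp_pos: [0.3497, -0.2116, 0.2006]
tcp_rot: [-2.361, -2.072, 0.0]
wrist_force: [-0.9, -0.1, -0.3]
finger_gap: 0.0512
```

send_rows(moves=[[[1.0,0.467,0.156],[0,0,0]],[[1.0,0.467,0.156],[0,0,0]],[[1.0,0.467,0.156],[0,0,0]]])

```text
t: 3.7
tcp_pos: [0.4094, -0.116, 0.1843]
tcp_rot: [-2.36, -2.071, -0.002]
wrist_force: [0.5, -0.0, 0.4]
finger_gap: 0.0512
```

send_rows(moves=[[[1.0,0.467,0.156],[0,0,0]],[[1.0,0.467,0.156],[0,0,0]],[[1.0,0.467,0.156],[0,0,0]]])

```text
t: 4.0
tcp_pos: [0.4685, -0.0228, 0.1686]
tcp_rot: [-2.358, -2.074, -0.001]
wrist_force: [-1.1, -0.4, -0.5]
finger_gap: 0.0513
```

send_rows(moves=[[[0.606,0.282,0.094],[0,0,0]],[[0.606,0.282,0.094],[0,0,0]],[[0.606,0.282,0.094],[0,0,0]],[[0.606,0.282,0.094],[0,0,0]]])

```text
t: 4.4
tcp_pos: [0.5027, 0.03, 0.16]
tcp_rot: [2.361, 2.073, -0.002]
wrist_force: [-0.0, -0.3, 0.3]
finger_gap: 0.051
```

```bash
python3 -c "
from h import *
plan([.503,.031,.074],82.75)"
```

```text
t 4.4 now [0.5027 0.03   0.16  ] q1,q6 [-0.07  0.06] F [-0.  -0.3  0.3] M [ 0.    0.04 -0.07] gap 0.051
[[0.012, 0.003, 0.86], [-0.001, 0.001, -0.003]]
```

send_rows(moves=[[[0.012,0.003,0.4],[0,0,0]],[[0.012,0.003,0.7],[0,0,0]],[[0.012,0.003,0.83],[0,0,0]],[[0.012,0.003,0.83],[0,0,0]]])

```text
t: 4.8
tcp_pos: [0.5011, 0.031, 0.075]
tcp_rot: [-2.358, -2.071, 0.006]
wrist_force: [-0.7, -0.2, -0.2]
finger_gap: 0.0516
```

send_rows(moves=[[[0,0,0],[0,0,0]],[[0,0,0],[0,0,0]],[[0,0,0],[0,0,0]],[[0,0,0],[0,0,0]],[[0,0,0],[0,0,0]],[[0,0,0],[0,0,0]],[[0,0,0],[0,0,0]]], hand=0, squeeze=50)

```text
t: 5.5
tcp_pos: [0.5051, 0.032, 0.0794]
tcp_rot: [2.355, 2.074, 0.004]
wrist_force: [0.0, -0.4, 6.0]
finger_gap: 0.0128
```

```bash
python3 -c "
from h import *
plan([.503,.031,.077],22.75)"
```

```text
t 5.5 now [0.5051 0.032  0.0794] q1,q6 [-0.07  0.06] F [ 0.  -0.4  6. ] M [-0.13  0.11 -0.18] gap 0.0128
[[-0.012, -0.02, 0.024], [0.004, -0.002, 1.0]]
```

send_rows(moves=[[[0,0,-0.02],[0,0,0.08]],[[0,0,-0.02],[0,0,0.16]],[[0,0,-0.02],[0,0,0.24]],[[0,0,-0.02],[0,0,0.32]],[[0,0,-0.02],[0,0,0.4]],[[0,0,-0.02],[0,0,0.48]],[[0,0,-0.02],[0,0,0.56]],[[0,0,-0.02],[0,0,0.64]],[[0,0,-0.02],[0,0,0.72]],[[0,0,-0.02],[0,0,0.8]],[[0,0,-0.02],[0,0,0.88]],[[0,0,-0.02],[0,0,0.96]],[[0,0,-0.02],[0,0,1]],[[0,0,-0.02],[0,0,1]]])

```text
t: 6.9
tcp_pos: [0.5033, 0.0298, 0.0794]
tcp_rot: [3.075, 0.616, -0.003]
wrist_force: [-1.4, -6.1, 0.6]
finger_gap: 0.0129
```

```bash
python3 -c "
from h import *
plan([.503,.031,.079],22.75)
p=bot.snapshot('top')
for t in ('cap_mid','cap_mark','jar_side','jar_rim','clamp_pad'):
  for d in bot.mark_of(p,t)[:3]: print(t,round(d['score'],2),w(p,d['at']).round(3))
"
```

```text
t 6.9 now [0.5033 0.0298 0.0794] q1,q6 [-0.07  1.1 ] F [-1.4 -6.1  0.6] M [-1.26  0.22  0.02] gap 0.0129
[[0.002, -0.012, 0.004], [0.005, 0.003, -0.001]]
cap_mid 0.85 [0.514 0.175 0.112]
cap_mark 0.66 [ 0.392 -0.481 -0.001]
cap_mark 0.62 [0.487 0.193 0.102]
jar_side 0.69 [0.371 0.11  0.039]
jar_side 0.63 [0.488 0.191 0.051]
jar_rim 0.86 [0.638 0.213 0.108]
jar_rim 0.8 [0.372 0.147 0.106]
jar_rim 0.47 [0.515 0.175 0.116]
clamp_pad 0.61 [ 0.424  0.376 -0.001]
clamp_pad 0.6 [0.509 0.146 0.038]
clamp_pad 0.55 [0.487 0.193 0.053]
```

send_rows(moves=[[[0,0,0],[0,0,0.05]],[[0,0,0],[0,0,0.1]],[[0,0,0],[0,0,0.14]],[[0,0,0],[0,0,0.14]],[[0,0,0],[0,0,0.14]]])

```text
t: 7.7
tcp_pos: [0.5029, 0.0297, 0.0794]
tcp_rot: [3.111, 0.39, -0.003]
wrist_force: [-3.1, -6.1, 2.1]
finger_gap: 0.0134
```

Run:
```python
from h import *
plan([.503,.031,.079],14.3)
p=dict(np.load("top0.npz")); Z=p["range_z"]; v,u=np.indices(Z.shape)
C=np.stack([(u-p["K"][0,2])/p["K"][0,0]*Z,(v-p["K"][1,2])/p["K"][1,1]*Z,Z],-1)
W=C@p["pose"][:3,:3].T+p["pose"][:3,3]
f=p["frame"].astype(int); dark=(f.max(-1)<110)&(W[...,2]>.005)&(W[...,2]<.02)&(abs(W[...,0]-.51)<.12)&(abs(W[...,1]-.11)<.22)
q=W[dark][:,:2].astype(np.float32); r=cv2.minAreaRect(q*1000); print(len(q),r)
```

```text
t 7.7 now [0.5029 0.0297 0.0794] q1,q6 [-0.07  1.25] F [-3.1 -6.1  2.1] M [-1.27  0.46  0.07] gap 0.0134
[[0.004, -0.013, 0.004], [0.006, 0.003, -0.0]]
2009 ((498.0917053222656, 123.90904998779297), (313.08660888671875, 204.3721160888672), 68.88072204589844)
```

send_rows(moves=[[[0,0,0],[0,0,0.05]],[[0,0,0],[0,0,0.1]],[[0,0,0],[0,0,0.1]],[[0,0,0],[0,0,0.1]]])

```text
t: 8.1
tcp_pos: [0.5026, 0.0296, 0.0794]
tcp_rot: [3.127, 0.226, -0.004]
wrist_force: [-3.4, -7.8, 2.5]
finger_gap: 0.0128
```

send_rows(moves=[[[0,0,0],[0,0,0]],[[0,0,0],[0,0,0]],[[0,0,0],[0,0,0]],[[0,0,0],[0,0,0]]], hand=0.5)

```text
t: 8.5
tcp_pos: [0.5036, 0.0325, 0.0791]
tcp_rot: [-3.133, -0.229, -0.001]
wrist_force: [0.1, -0.1, -0.2]
finger_gap: 0.0425
```

send_rows(moves=[[[0,0,-0.5],[0,0,0]],[[0,0,-1],[0,0,0]],[[0,0,-1],[0,0,0]],[[0,0,-1],[0,0,0]]])

```text
t: 8.9
tcp_pos: [0.5051, 0.0323, 0.1814]
tcp_rot: [3.133, 0.229, 0.008]
wrist_force: [0.0, 0.4, 0.2]
finger_gap: 0.0427
```

Run:
```python
from h import *
plan([.514,.176,.19],72)
for n in("top","scene"):
  p=bot.snapshot(n)
  if n=="scene": cv2.imwrite("pics/s2.png",cv2.resize(p["frame"][180:300,270:410],None,fx=5,fy=5,interpolation=cv2.INTER_CUBIC))
  for t in ('cap_mid','cap_mark','jar_side','clamp_pad','jar'):
    for d in bot.mark_of(p,t)[:3]:
      x=w(p,d['at'])
      if np.hypot(*(x[:2]-[.512,.175]))<.05: print(n,t,round(d['score'],2),x.round(3))
  Z=p["range_z"]; v,u=np.indices(Z.shape)
  C=np.stack([(u-p["K"][0,2])/p["K"][0,0]*Z,(v-p["K"][1,2])/p["K"][1,1]*Z,Z],-1)
  W=C@p["pose"][:3,:3].T+p["pose"][:3,3]
  for nm,c,r,lo,hi in (("cap",(.513,.176),.05,.122,.137),("bar",(.503,.03),.035,.079,.095)):
    m=(np.hypot(W[...,0]-c[0],W[...,1]-c[1])<r)&(W[...,2]>lo)&(W[...,2]<hi)&(Z>0); b=W[m]
    if len(b)<5: print(n,nm,"few");continue
    q=b[:,:2]-b[:,:2].mean(0); e,V=np.linalg.eigh(q.T@q); print(n,nm,len(b),((b.max(0)+b.min(0))/2).round(4),b.mean(0).round(4),np.degrees(np.arctan2(V[1,1],V[0,1])).round(1))
```

```text
t 8.9 now [0.5051 0.0323 0.1814] q1,q6 [-0.07  1.36] F [0.  0.4 0.2] M [ 0.04 -0.04  0.  ] gap 0.0427
[[0.211, -1.0, -0.061], [0.003, -0.004, -1.0]]
[[0.398, -0.129, -0.025], [0.0, 0.0, -0.061]]
top cap_mid 0.95 [0.513 0.173 0.112]
top cap_mark 0.65 [0.485 0.189 0.104]
top jar 0.61 [0.514 0.179 0.011]
top cap 433 [0.5147 0.1764 0.1293] [0.5136 0.1763 0.1294] 107.7
top bar few
scene cap_mid 0.85 [0.514 0.177 0.115]
scene cap_mark 0.97 [0.482 0.186 0.103]
scene jar_side 0.8 [0.486 0.187 0.053]
scene clamp_pad 0.43 [0.506 0.144 0.035]
scene jar 0.63 [0.515 0.177 0.015]
scene cap 417 [0.5139 0.1784 0.1295] [0.5185 0.1796 0.1308] -173.8
scene bar 93 [0.5045 0.0315 0.0858] [0.5052 0.0332 0.086 ] 97.7
```

View pics/s2.png

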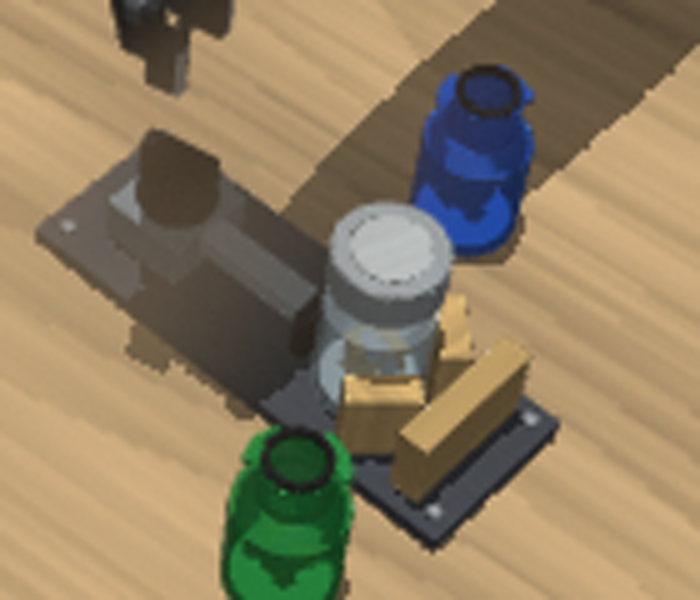

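send_rows(moves=[[[0.211,-1.0,-0.061],[0,0,-0.9]],[[0.211,-1.0,-0.061],[0,0,-0.9]],[[0.211,-1.0,-0.061],[0,0,-0.9]],[[0.211,-1.0,-0.061],[0,0,-0.9]],[[0.211,-1.0,-0.061],[0,0,-0.9]],[[0.211,-1.0,-0.061],[0,0,-0.9]],[[0.211,-1.0,-0.061],[0,0,-0.9]],[[0.211,-1.0,-0.061],[0,0,-0.9]]], hand=1)

```text
t: 10.3
tcp_pos: [0.5098, 0.1342, 0.1851]
tcp_rot: [2.688, 1.626, 0.0]
wrist_force: [0.2, -0.0, 0.1]
finger_gap: 0.0855
```

```bash
python3 -c "
from h import *
plan([.514,.1765,.17],65)"
```

```text
t 10.3 now [0.5098 0.1342 0.1851] q1,q6 [0.13 0.61] F [ 0.2 -0.   0.1] M [0.03 0.08 0.04] gap 0.0855
[[0.394, -0.159, 0.151], [0.0, -0.0, -0.044]]
```

send_rows(moves=[[[0.394,-0.159,0.151],[0,0,-0.044]],[[0.394,-0.159,0.151],[0,0,-0.044]],[[0.394,-0.159,0.151],[0,0,-0.044]],[[0.394,-0.159,0.151],[0,0,-0.044]]])

```text
t: 10.7
tcp_pos: [0.5141, 0.1761, 0.1702]
tcp_rot: [2.65, 1.686, -0.0]
wrist_force: [0.7, 0.1, 0.0]
finger_gap: 0.0851
```

```bash
python3 -c "
from h import *
plan([.514,.1765,.110],65)"
```

```text
t 10.7 now [0.5141 0.1761 0.1702] q1,q6 [0.21 0.64] F [0.7 0.1 0. ] M [-0.03  0.02  0.  ] gap 0.0851
[[0.004, -0.002, 0.602], [0.0, 0.0, -0.001]]
```

send_rows(moves=[[[0,0,0.2],[0,0,0]],[[0,0,0.4],[0,0,0]],[[0,0,0.6],[0,0,0]],[[0,0,0.6],[0,0,0]],[[0,0,0.6],[0,0,0]]])

```text
t: 11.2
tcp_pos: [0.514, 0.1758, 0.1104]
tcp_rot: [2.651, 1.686, -0.001]
wrist_force: [0.0, 0.7, 0.3]
finger_gap: 0.0853
```

send_rows(moves=[[[0,0,0],[0,0,0]],[[0,0,0],[0,0,0]],[[0,0,0],[0,0,0]],[[0,0,0],[0,0,0]],[[0,0,0],[0,0,0]],[[0,0,0],[0,0,0]]], hand=0, squeeze=90)

```text
t: 11.8
tcp_pos: [0.5157, 0.1772, 0.1126]
tcp_rot: [2.649, 1.687, 0.008]
wrist_force: [-0.9, 1.5, 7.0]
finger_gap: 0.0624
```

Run:
```python
from h import *
plan([.514,.1765,.110],125)
for n in("top","scene"):
  p=bot.snapshot(n)
  for t in ('cap_mid','cap_mark','jar_side','clamp_pad','jar'):
    for d in bot.mark_of(p,t)[:3]:
      x=w(p,d['at'])
      if np.hypot(*(x[:2]-[.512,.175]))<.05: print(n,t,round(d['score'],2),x.round(3))
```

```text
t 11.8 now [0.5157 0.1772 0.1126] q1,q6 [0.21 0.64] F [-0.9  1.5  7. ] M [ 0.36  0.01 -0.07] gap 0.0624
[[-0.014, -0.012, 0.026], [0.005, -0.001, -1.0]]
top cap_mid 0.42 [0.512 0.176 0.111]
top clamp_pad 0.56 [0.51  0.148 0.037]
top jar 0.4 [0.512 0.178 0.01 ]
scene cap_mid 0.65 [0.51  0.175 0.118]
scene cap_mark 0.82 [0.484 0.189 0.108]
scene jar_side 0.65 [0.482 0.189 0.052]
scene clamp_pad 0.43 [0.509 0.146 0.035]
scene jar 0.73 [0.516 0.178 0.013]
```

send_rows(moves=[[[0,0,-0.02],[0,0,-0.05]],[[0,0,-0.025],[0,0,-0.1]],[[0,0,-0.03],[0,0,-0.15]],[[0,0,-0.03],[0,0,-0.2]],[[0,0,-0.035],[0,0,-0.25]],[[0,0,-0.035],[0,0,-0.3]],[[0,0,-0.035],[0,0,-0.35]],[[0,0,-0.035],[0,0,-0.4]],[[0,0,-0.035],[0,0,-0.4]]])

```text
t: 13.3
tcp_pos: [0.5157, 0.1769, 0.114]
tcp_rot: [2.239, 2.201, 0.005]
wrist_force: [5.3, 2.7, -1.0]
finger_gap: 0.0627
```

```bash
cat > look.py <<'E'
from h import *
for n in("top","scene"):
  p=bot.snapshot(n)
  if n=="scene": cv2.imwrite("pics/last.png",cv2.resize(p["frame"][170:290,270:410],None,fx=5,fy=5,interpolation=cv2.INTER_CUBIC))
  for t in ('cap_mid','cap_mark','cap_edge','jar_side','clamp_pad','jar','jar_rim'):
    for d in bot.mark_of(p,t)[:3]:
      x=w(p,d['at'])
      if np.hypot(*(x[:2]-[.512,.175]))<.05: print(n,t,round(d['score'],2),x.round(3))
plan([.514,.1765,.115],65+75)
E
python3 look.py
```

```text
top cap_mid 0.61 [0.511 0.172 0.113]
top cap_mark 0.56 [0.485 0.176 0.103]
top cap_edge 0.6 [0.511 0.178 0.103]
top clamp_pad 0.65 [0.484 0.174 0.104]
top clamp_pad 0.51 [0.512 0.147 0.038]
top jar 0.43 [0.51  0.177 0.012]
top jar_rim 0.58 [0.512 0.174 0.113]
scene cap_mid 0.87 [0.514 0.176 0.117]
scene cap_mid 0.59 [0.513 0.177 0.013]
scene cap_mark 0.76 [0.481 0.175 0.107]
scene cap_edge 0.55 [0.517 0.178 0.109]
scene jar_side 0.64 [0.484 0.188 0.056]
scene clamp_pad 0.52 [0.505 0.147 0.035]
t 14.1 now [0.5157 0.1769 0.114 ] q1,q6 [0.21 0.23] F [ 5.5  2.4 -2.3] M [ 0.54 -1.07  0.12] gap 0.0621
[[-0.004, -0.017, -0.01], [0.004, 0.001, -0.851]]
```

send_rows(moves=[[[0,0,0],[0,0,-0.06]],[[0,0,0],[0,0,-0.12]],[[0,0,-0.005],[0,0,-0.18]],[[0,0,-0.005],[0,0,-0.24]],[[0,0,-0.005],[0,0,-0.3]],[[0,0,-0.01],[0,0,-0.36]],[[0,0,-0.01],[0,0,-0.42]],[[0,0,-0.01],[0,0,-0.48]],[[0,0,-0.015],[0,0,-0.54]],[[0,0,-0.015],[0,0,-0.6]],[[0,0,-0.015],[0,0,-0.66]],[[0,0,-0.015],[0,0,-0.72]],[[0,0,-0.015],[0,0,-0.78]],[[0,0,-0.015],[0,0,-0.84]],[[0,0,-0.015],[0,0,-0.9]],[[0,0,-0.015],[0,0,-0.9]],[[0,0,-0.015],[0,0,-0.9]]])

```text
t: 15.8
tcp_pos: [0.5155, 0.1782, 0.1168]
tcp_rot: [0.997, 2.977, 0.008]
wrist_force: [3.0, 4.3, 2.7]
finger_gap: 0.0626
```

```bash
python3 look.py
```

```text
top cap_mid 0.4 [0.511 0.174 0.119]
top cap_mark 0.48 [0.497 0.155 0.104]
top cap_mark 0.39 [0.511 0.147 0.038]
top cap_edge 0.4 [0.511 0.177 0.105]
top jar_side 0.6 [0.486 0.192 0.049]
top clamp_pad 0.49 [0.511 0.143 0.035]
top clamp_pad 0.3 [0.516 0.176 0.117]
top jar 0.62 [0.512 0.176 0.009]
top jar_rim 0.5 [0.514 0.174 0.119]
scene cap_mid 0.96 [0.512 0.178 0.121]
scene cap_mark 0.72 [0.494 0.151 0.11 ]
scene cap_edge 0.77 [0.517 0.179 0.111]
scene jar_side 0.63 [0.517 0.178 0.109]
scene clamp_pad 0.58 [0.507 0.146 0.036]
scene jar 0.63 [0.514 0.178 0.016]
scene jar_rim 0.9 [0.512 0.176 0.125]
t 16.6 now [0.5155 0.1782 0.1168] q1,q6 [ 0.21 -0.72] F [1.9 4.3 2.8] M [ 0.96 -0.48 -0.  ] gap 0.0626
[[0.002, -0.022, 0.018], [0.005, 0.001, 0.049]]
```

send_rows(moves=[[[0,0,-0.03],[0,0,0]],[[0,0,-0.06],[0,0,0]],[[0,0,-0.09],[0,0,0]],[[0,0,-0.12],[0,0,0]],[[0,0,-0.12],[0,0,0]]])

```text
t: 17.1
tcp_pos: [0.5135, 0.1761, 0.1272]
tcp_rot: [-0.998, -2.978, 0.002]
wrist_force: [0.3, -0.2, -0.0]
finger_gap: 0.0624
```

```bash
python3 look.py
```

```text
top cap_mid 0.45 [0.511 0.168 0.127]
top cap_mark 0.44 [0.495 0.153 0.117]
top cap_edge 0.53 [0.505 0.176 0.117]
top clamp_pad 0.46 [0.51  0.15  0.036]
scene cap_mid 0.8 [0.511 0.173 0.13 ]
scene cap_mark 0.67 [0.492 0.15  0.121]
scene cap_edge 0.78 [0.515 0.177 0.122]
scene jar_side 0.73 [0.513 0.175 0.016]
scene jar_side 0.58 [0.484 0.189 0.051]
scene jar 0.64 [0.511 0.176 0.014]
t 17.9 now [0.514  0.1764 0.127 ] q1,q6 [ 0.21 -0.72] F [-0.3 -0.2 -1. ] M [0.06 0.05 0.02] gap 0.0624
[[0.001, 0.0, 0.12], [-0.0, 0.0, 0.05]]
```

Free (force about zero). Lift on.

send_rows(moves=[[[0,0,-0.08],[0,0,0]],[[0,0,-0.16],[0,0,0]],[[0,0,-0.24],[0,0,0]],[[0,0,-0.32],[0,0,0]],[[0,0,-0.4],[0,0,0]],[[0,0,-0.42],[0,0,0]],[[0,0,-0.42],[0,0,0]],[[0,0,-0.42],[0,0,0]],[[0,0,-0.42],[0,0,0]],[[0,0,-0.42],[0,0,0]]])

```text
t: 18.9
tcp_pos: [0.5137, 0.1764, 0.1684]
tcp_rot: [-0.997, -2.978, 0.001]
wrist_force: [-0.3, -0.4, -1.6]
finger_gap: 0.0625
```

```bash
python3 look.py
```

```text
top cap_mid 0.64 [0.51  0.169 0.167]
top cap_mark 0.55 [0.494 0.154 0.159]
top cap_edge 0.59 [0.507 0.176 0.158]
top jar_side 0.54 [0.486 0.195 0.053]
top clamp_pad 0.45 [0.512 0.149 0.035]
top jar 0.41 [0.517 0.176 0.009]
top jar_rim 0.58 [0.516 0.173 0.123]
scene cap_mid 0.93 [0.511 0.174 0.172]
scene cap_mark 0.77 [0.492 0.147 0.162]
scene cap_edge 0.88 [0.517 0.179 0.163]
scene jar_side 0.87 [0.483 0.189 0.051]
scene clamp_pad 0.56 [0.509 0.149 0.033]
scene jar 0.86 [0.514 0.178 0.014]
scene jar_rim 0.98 [0.512 0.176 0.122]
t 19.7 now [0.514  0.1765 0.169 ] q1,q6 [ 0.21 -0.72] F [ 0.3  0.7 -1.3] M [ 0.03  0.01 -0.  ] gap 0.0625
[[0.0, -0.0, 0.54], [0.0, -0.0, 0.05]]
```

View pics/last.png

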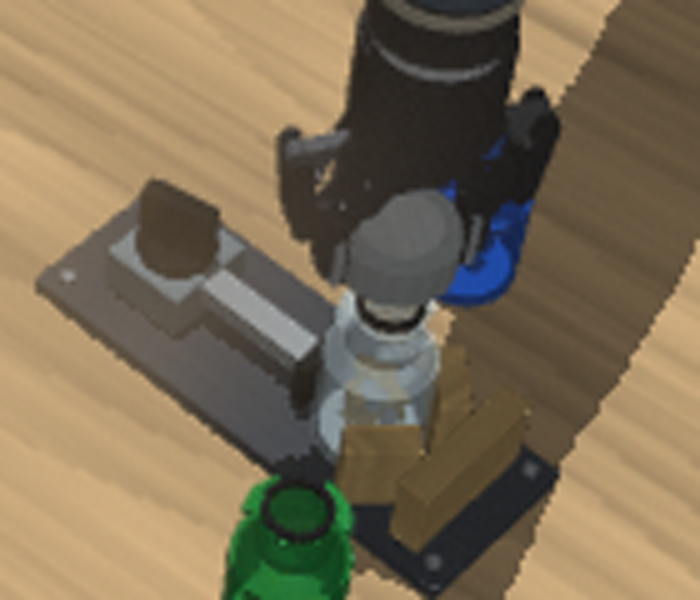

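Run:
```python
from h import *
p=bot.snapshot("scene"); Z=p["range_z"]; v,u=np.indices(Z.shape)
C=np.stack([(u-p["K"][0,2])/p["K"][0,0]*Z,(v-p["K"][1,2])/p["K"][1,1]*Z,Z],-1)
W=C@p["pose"][:3,:3].T+p["pose"][:3,3]
m=(np.hypot(W[...,0]-.512,W[...,1]-.175)<.034)&(W[...,2]>.15)&(W[...,2]<.205)&(Z>0)&(u>335)&(v>205)
pts=W[m]
best=None; rng=np.random.default_rng(0)
for i in range(500):
    a,b,c=pts[rng.choice(len(pts),3,replace=False)]; n=np.cross(b-a,c-a); l=np.linalg.norm(n)
    if l<1e-5: continue
    n/=l; n*=np.sign(n[2])
    if n[2]<.7: continue
    k=abs((pts-a)@n)<.0015
    if best is None or k.sum()>best.sum(): best=k
q=pts[best]; c=q.mean(0); n=np.linalg.svd(q-c)[2][2]; n*=np.sign(n[2])
print(len(pts),best.sum(),c.round(3),q.min(0).round(3),q.max(0).round(3),n.round(3),"tilt",np.arccos(n[2]).round(3))
```

```text
434 156 [0.515 0.182 0.187] [0.483 0.159 0.186] [0.544 0.206 0.189] [-0.006  0.009  1.   ] tilt 0.011
```

```bash
python3 -c "
from h import *
print(bot.sign_off())"
```

```text
the job is handed in; nothing more can be done
None
```

I clamped the jar, unscrewed the cap and lifted it straight up, and handed the job in with the cap held in the gripper. Hand-in was at about 20 s of the 51 s allowed, and it gave no verdict.

- **Clamp:** the knob turned about 1.31 rad clockwise, measured from the bar's direction before and after. That puts it near 1.33 rad. I had no direct reading of the pad's force; by the stated spring rate it should be roughly 30 N.
- **Unscrewing:** the cap turned about 1.36–1.38 rad anticlockwise, inside the 1.1–1.7 rad window for lifting. On the first 12 mm of lift the wrist force fell to about zero, so the threads had let go.
- **Final hold:**
  - The cap is level within about 0.01 rad, from a plane fitted to its top.
  - Its lower edge is about 40 mm above the rim and only a few millimetres off centre.
  - The finger opening held steady at 62.5 mm.
- **Jar:** it did not visibly turn, shift or lift; its side point stayed within the few millimetres of measuring error.
- **Bystanders:** the arm kept clear of the bottle, tin, wrench and tray, but I did not measure their positions again at the end.
- **Disagreements:** the networks sometimes placed points on the wrong things, such as the coloured jars or the tray, and I discarded those. The cap looked slightly tilted in the last picture, but the plane fit showed it level.

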